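# Snap a dust cap onto a hydraulic nipple before despatch

## Robot

A 6-joint arm with a two-finger parallel gripper is mounted at the origin on the work surface. World frame = base frame: x ahead of the robot, y to its left, z up, the work surface at z = 0. Lengths are in m, angles in rad, forces in N, time in s.
With the tool pointing down it reaches from about 0.4 to 0.925 m from the base axis. Payload 3.4 kg.
Tool frame: the origin (TCP) lies midway between the tips of the shut fingers; the grasp point (between the pads) lies 19 mm behind it; z points along the fingers, y is the line along which they close (so a half turn about z gives the same grasp; the last joint's range is limited). The gripper opens to 85 mm and grips with 20 to 120 N. Pads are 22 mm wide; open, the fingers measure 114 mm over their backs; the gripper's body (76 mm by 85 mm) begins 54 mm behind the grasp point. The pads swing forward as they close: fully open they stand 13 mm farther back than shut.
Start: joints at [-1.23, 0.307, 1.506, -0, 1.328, -0.073], TCP at [0.232, -0.526, 0.231] pointing down, gripper open.
Joint ranges: [-3.12, 3.12], [-1.05, 2.28], [0.14, 2.33], [-1.42, 4.57], [0.1, 2.73], [-2.68, 2.68]. Speed limits (rad/s): [2.57, 2.57, 3.14, 3.14, 3.14, 3.14].

## Interface

Orientations are given as a unit quaternion [x, y, z, w].
In Python, from station import arm gives the robot as it stands. Calls block until the motion is done:
- arm.move_pose(position, orientation): joint-space move of the TCP to a pose.
- arm.move_straight(position, rot=None, vel=0.15, f_stop=None): straight line of the TCP; rot=None keeps the orientation; vel is the mean speed in m/s. With f_stop (N) it stops when the force on the tool has changed by that much, and returns True; else False.
- arm.move_joints(angles): joint-space move.
- arm.gripper_to(opening, strength=None): opening from 0.0 (shut) to 1.0 (fully open); strength is the grip in N (None keeps the last); returns when the fingers have stopped.
- arm.sleep(seconds).
- arm.inverse_kinematics(position, orientation): joint angles nearest the present ones, or None.
- arm.snapshot(name): name is "side" or "top" or "wrist"; returns (picture, depth): 384x512x3 uint8, red, green, blue; 384x512 float32, m along the optical axis (not along the pixel's ray), 0 where there is no reading.
- arm.calibration(name): a dict with "K" (3x3 intrinsics, pixels), "world_from_camera" (4x4, takes a point from camera to world coordinates). Camera axes: x right, y down, z forward; pixel columns grow to the right and rows downward; lengths in m; the calibration is good to about 2 mm. The wrist camera is an equidistant fisheye: a pixel r from the principal point sees the ray r / f radians off the axis. A picture is of the moment at which its call begins: read the wrist's pose just before it. calibration takes no time and is no camera call; for the wrist camera it gives the pose at the moment of the call.
A pose or a line that the arm cannot do raises arm.PlanningError and nothing moves.
- arm.sign_off(): hands the job in; it is judged then, once.
Readings, each from a call of its own:
- arm.read_time(): time.
- arm.read_joint_positions(): joint angles.
- arm.read_joint_vel(): joint speeds.
- arm.read_effort(): joint torques, N m.
- arm.read_tool_pos(): TCP position.
- arm.read_eef_rot(): TCP orientation.
- arm.read_wrist_force(): force on the tool from outside, world axes, zero at the start.
- arm.read_torque(): the same for the moment, N m.
- arm.read_finger_gap(): opening from 0.0 (shut) to 1.0 (fully open).
- arm.read_grip_force(): force on a finger pad.
Only numpy, scipy, OpenCV 4.12 (cv2) and the standard library are available. Lean on these libraries where they do the work, as an engineer would, in place of code of your own. Each camera call takes 0.05 s, during which the arm holds its last target. There are 200 camera calls.

## Task

Press the dispenser's red-topped pedal down to its stop so that it pushes out a yellow dust cap, and let the pedal spring back up. Then take that cap and push it straight down onto the bare nipple of the valve block until it clicks home on the brass collar; do not let up after the click, but keep bearing down firmly (a steady push of about 15 N) and finish like that, with the gripper still pressing the cap down. Leave the other things on the bench where they are.

Things in the scene. Friction and masses are not known exactly. Their poses are not given: they have to be found in the camera images.
- dispenser: cap dispenser fixed to the bench: blue base plate 240 x 216 mm, 12 mm thick. Origin: centre of its underside; x runs along the 240 mm side from the open pick-up deck to the grey hood, y from deck to pedal, z up. Hood: x +20 to +109 mm, y -77 to -19 mm, top 70 mm above the bench. A grey linkage cover 50 x 18 mm, 72 mm high, stands between hood and pedal at x +55, y +18 mm.
- pedal (a joint): hinged spring pedal at the dispenser's +y side: 0 = up at rest, sloping 0.45 rad upward from its hinge; 0.45 = level, down at its stop. It drives a pusher that slides the cap out of the hood, 95 mm for the whole stroke. It takes about 5 N at the pad to start and 10 N at the stop, and springs back when let go; the cap stays out.
- pedal_pad (a point): point on the pedal's top face in the middle of its red ribbed pad, 95 mm from the hinge axis (pedal 120 mm long, 56 mm wide, 8 mm thick). It moves with the pedal: 67 mm above the bench at rest, 26 mm at the stop (about 41 mm down and 11 mm away from the hinge).
- pedal_hinge (a point): the middle of the pedal's hinge axis, fixed in the dispenser at x +55, y +66 mm, 22 mm above the bench; the axis is parallel to the dispenser's y, and the pad lies towards -x from it
- pickup (a point): point on the top face of the open aluminium deck, 20 mm above the bench, where the middle of the pushed-out cap's underside comes to lie (or up to 30 mm further from the hood if the pedal is struck fast). The deck is flat, 112 mm wide in the dispenser's y, with a 6 mm high lip along its -x edge, 60 mm from this point.
- magazine_top (a point): middle of the black lid, 186 mm above the bench, of the upright magazine (52 mm across, lid 56 mm) that stands on the hood: spare yellow caps stacked between four thin steel rods, fixed; keep clear of it
- cap_center (a point): centre, half-way up, of the loose yellow dust cap: round, 43 mm across, 44 mm tall, flat closed top with a black disc, open below, 30 to 60 g; z up through its top. Upright under the hood at first, upright on the open deck after the pedal stroke; grip it there from above, best with fingers at the dispenser's +y and -y sides. Its mouth is 36 mm, narrowing to a 30 mm lip with a groove above.
- block: aluminium hydraulic valve block, fixed: 115 x 90 mm, top face 45 mm above the bench, on a black rubber mat 150 x 120 mm, black solenoid coil on its +x side, two red plugs on its -y side. Origin at the centre of its underside, z up. In the middle of its top stands the nipple.
- collar: brass collar under the nipple, upright cylinder 41 mm in diameter and 20 mm high, standing on the block's top face; its top face (65 mm above the bench) is the stop on which the cap's rim lands when fully home. Origin at the centre of its underside.
- nipple_seat (a point): centre of the collar's top face, on the axis of the upright nipple, 65 mm above the bench. The steel nipple rises 34 mm above it, 27 mm in diameter, tapered over its top 8 mm to 16 mm. Fully home, the cap's rim is on this face and the cap's centre 22 mm above this point.
- nipple_balls (a point): on the nipple's axis, 10 mm above the seat, at the level of six sprung steel balls that stick out 4 mm around it. The cap's lip meets them with the rim about 11 mm above the collar; pushing past takes 10 to 16 N; at the click, rim about 3 mm above the collar, the force drops, then the rim lands on the collar with a brief jolt.
- carton: bystander: closed cardboard carton 80 x 150 x 85 mm, loose
- tape_roll: bystander: roll of paper tape 100 mm across, 48 mm high, loose, lying flat
- spanner: bystander: steel spanner 170 mm long lying flat, loose
- fitting: bystander: brass fitting 38 mm across and 40 mm high, loose, upright
- grease: bystander: red can 70 mm across and 100 mm high, loose, upright
- scanner: bystander: grey and black hand scanner, 200 mm long, 37 mm high, lying flat, loose
Not all that is in view belongs to the job. What is shaped like the block but pink is not meant.

How it is judged:
By the outcome, as a careful person would: the job done as asked, in the order asked, and still so for the second after the job is handed in, while the arm keeps its last pose, push and grip.
It also fails if it takes over 58 s, if anything falls off the work surface, if the arm or the gripper's body presses on something with over 40 N, if the wrist force passes 120 N, or if a joint passes its speed limit or range.

## Working session

There is one attempt and no reset: what is moved stays moved. The work goes in short steps, each a Python script; the robot and the scene stay as the last script left them, time stands still between calls to the robot, and variables do not carry over. Pictures are saved under pics/ and viewed, at most 10 in all, crops included, and the job is handed in when it is done.

```bash
mkdir -p pics; ls; python3 - <<'E'
from station import arm
import cv2,numpy as np
for n in("top","side"):
    p,d=arm.snapshot(n); np.savez(n,p=p,d=d,**arm.calibration(n))
    cv2.imwrite(f"pics/{n}0.png",cv2.resize(p[:,:,::-1],None,fx=1.5,fy=1.5))
    c=arm.calibration(n); print(n,c["K"].round(1).tolist(),c["world_from_camera"].round(3).tolist())
print(arm.read_time(),arm.read_eef_rot())
E
```

```text
pics
top [[431.2, 0.0, 255.5], [0.0, 431.2, 189.6], [0.0, 0.0, 1.0]] [[0.07, -0.976, 0.204, 0.241], [-0.998, -0.069, 0.012, 0.022], [0.002, -0.205, -0.979, 1.552], [0.0, 0.0, 0.0, 1.0]]
side [[448.7, 0.0, 250.6], [0.0, 448.7, 193.3], [0.0, 0.0, 1.0]] [[0.986, -0.092, 0.137, 0.384], [-0.164, -0.625, 0.763, -0.885], [0.015, -0.775, -0.631, 0.886], [0.0, 0.0, 0.0, 1.0]]
0.1 [ 9.78569783e-01  2.05913410e-01 -1.22843993e-04 -9.11997679e-04]
```

View pics/top0.png

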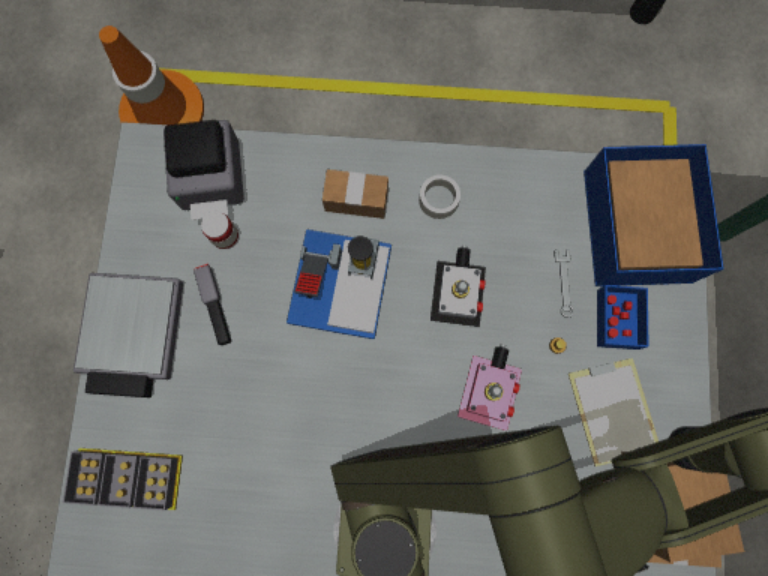

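View pics/side0.png

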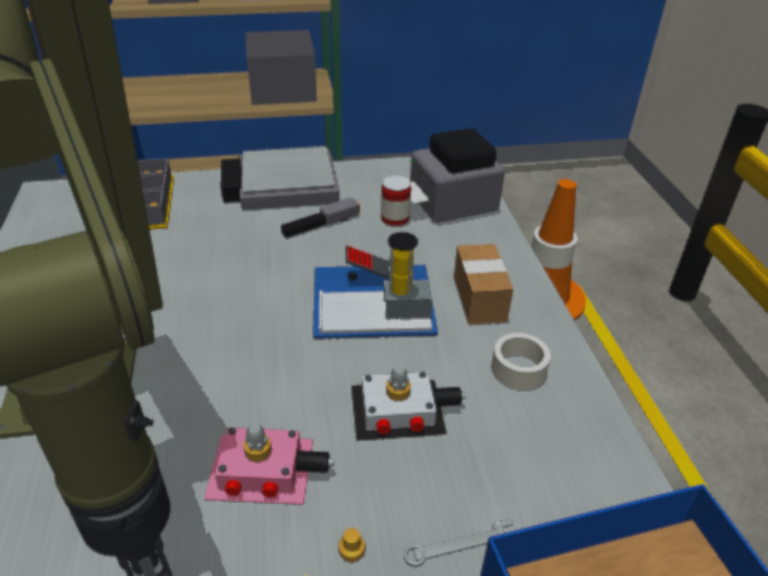

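Top view, 1.5x pixels: the dispenser's blue plate is at (340,284), with the hood and magazine at (361,252) and the red pad at (309,284). There are two candidate blocks: silver on a black mat at (460,291) and pink at (492,391). The silver one fits the description (aluminium, black mat) and the pink one is excluded.

```bash
cat > h.py <<'E'
import cv2,numpy as np
def cast(c,uv,z):
    K,T=c["K"],c["world_from_camera"]; uv=np.atleast_2d(uv)
    r=np.c_[uv,np.ones(len(uv))]@np.linalg.inv(K).T@T[:3,:3].T
    return T[:3,3]+r*((z-T[2,3])/r[:,2])[:,None]
def big(m,roi):
    x0,x1,y0,y1=roi; k=np.zeros(m.shape,np.uint8); k[y0:y1,x0:x1]=m[y0:y1,x0:x1]; return k
E
python3 - <<'E'
from h import *
rois={"top":dict(disp=(185,268,148,230),block=(284,328,162,220)),"side":dict(disp=(200,300,150,230),block=(230,300,240,295))}
crops=[]
for n in("top","side"):
    c=np.load(n+".npz"); p=c["p"]; hsv=cv2.cvtColor(p,cv2.COLOR_RGB2HSV); H,S,V=cv2.split(hsv)
    m=big(((H>100)&(H<125)&(S>120)&(V>50)).astype(np.uint8),rois[n]["disp"])
    pts=cv2.findNonZero(m)[:,0].astype(float); w=cast(c,pts,.012)[:,:2]
    r=cv2.minAreaRect((w*1000).astype(np.float32)); print(n,"blue rect mm",r)
    r_=big(((H<6)|(H>174)).astype(np.uint8)*((S>140)&(V>60)),rois[n]["disp"])
    q=cv2.findNonZero(r_)
    if q is not None: print(" pad",len(q),cast(c,q[:,0].mean(0),.067))
    b=big(((H>12)&(H<28)&(S>110)&(V>70)).astype(np.uint8),rois[n]["block"]); q=cv2.findNonZero(b)[:,0].astype(np.float32)
    (u,v),rad=cv2.minEnclosingCircle(q); print(" brass",len(q),(u,v),rad,cast(c,(u,v),.065), "mean",q.mean(0))
    t=big(((S<40)&(V>130)).astype(np.uint8),rois[n]["block"]) if n=="side" else None
    k=big((V<55).astype(np.uint8),rois[n]["block"])
    x0,x1,y0,y1=rois[n]["block"]; a=cv2.resize(p[y0-5:y1+5,x0-5:x1+5],(400,290),interpolation=3)
    x0,x1,y0,y1=rois[n]["disp"]; e=cv2.resize(p[y0-5:y1+5,x0-5:x1+5],(400,290),interpolation=3)
    crops.append(np.hstack([a,e]))
cv2.imwrite("pics/crop.png",np.vstack(crops)[:,:,::-1])
E
```

```text
top blue rect mm ((558.9819946289062, 148.86709594726562), (214.3773956298828, 238.6387939453125), 83.9012680053711)
 pad 176 [[0.5427201  0.21771475 0.067     ]]
 brass 30 (306.7894592285156, 192.6052703857422) 5.4522881507873535 [[ 0.55313271 -0.14005511  0.065     ]] mean [306.      194.56667]
side blue rect mm ((561.7164916992188, 146.27880859375), (222.09130859375, 237.0533905029297), 83.69384765625)
 pad 151 [[0.54461304 0.21548346 0.067     ]]
 brass 110 (265.0, 258.5) 7.826338291168213 [[ 0.55509571 -0.14847703  0.065     ]] mean [265.0182  261.14545]
```

View pics/crop.png

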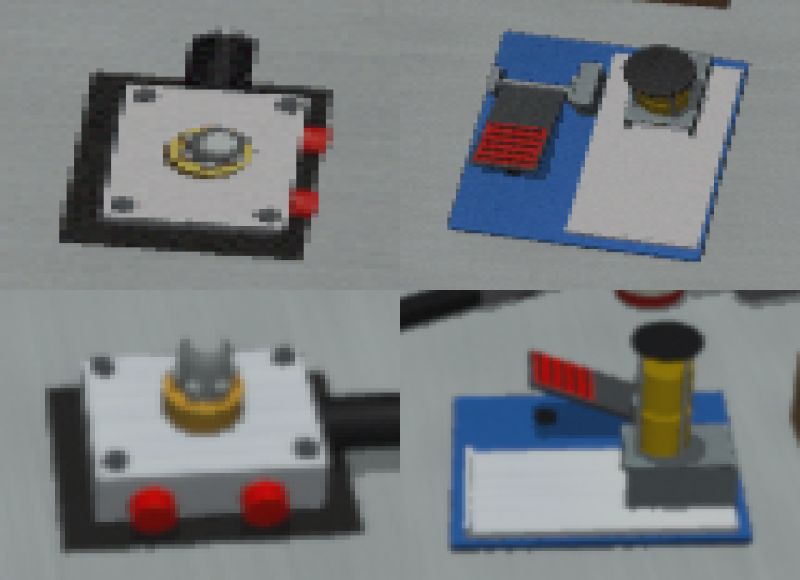

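The crop confirms the silver block: black mat, two red plugs, brass collar with the steel nipple at the middle, black coil. On the dispenser, the pedal is up, the hood carries the magazine and the deck is empty. The dispenser sits at about (0.560, 0.148) with yaw -6.1°. I'll look over the nipple from close up, then press the pedal.

```bash
cat >> h.py <<'E'
yaw=np.radians(-6.1); O=np.array([.560,.148]); R=np.array([[np.cos(yaw),-np.sin(yaw)],[np.sin(yaw),np.cos(yaw)]])
Q=[float(np.cos(yaw/2)),float(np.sin(yaw/2)),0.,0.]
def D(x,y,z): return [*(O+R@np.array([x,y])/1000),z/1000]
def wray(c,uv,z):
    K,T=c["K"],c["world_from_camera"]; d=(np.atleast_2d(uv)-K[:2,2])/[K[0,0],K[1,1]]
    th=np.linalg.norm(d,axis=1,keepdims=True); r=np.c_[d/th*np.sin(th),np.cos(th)]@T[:3,:3].T
    return T[:3,3]+r*((z-T[2,3])/r[:,2])[:,None]
def wsnap(arm,name):
    c=arm.calibration("wrist"); p,d=arm.snapshot("wrist"); np.savez(name,p=p,d=d,**c)
    cv2.imwrite(f"pics/{name}.png",p[:,:,::-1])
E
python3 - <<'E'
from station import arm
from h import *
arm.move_pose([.54,-.143,.26],Q); wsnap(arm,"w1")
print(arm.read_time(),arm.read_joint_positions())
arm.gripper_to(0.0)
arm.move_pose(D(-29,66,200),Q)
arm.move_straight(D(-29,66,85),vel=.1)
print(arm.read_time(),arm.read_wrist_force())
hit=arm.move_straight(D(-29,66,60),vel=.02,f_stop=2.5)
print(hit,arm.read_tool_pos(),arm.read_wrist_force(),arm.read_time())
E
```

```text
1.9417 [-3.35881563e-01  2.63361495e-01  1.49589204e+00 -3.71256356e-04
  1.38246041e+00  1.34250418e+00]
5.375 [ 0.05937056 -0.29470795  0.30383617]
True [0.53796612 0.21669506 0.07056629] [0.08097142 0.42788933 4.11732858] 6.1333
```

View pics/w1.png

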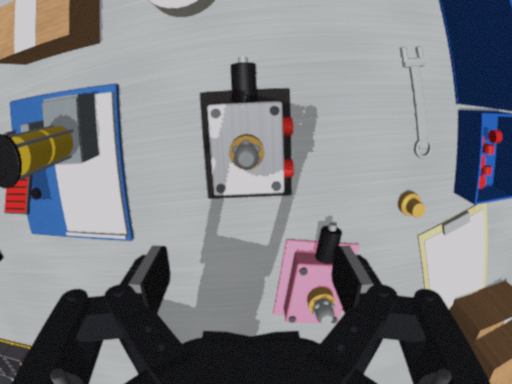

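Wrist view: the silver block's collar and nipple are at (247,151), with bolts at (215,113), (272,108), (279,186) and (221,188). The gripper is touching the pad, so I'll follow its arc down.

```bash
python3 - <<'E'
from station import arm
from h import *
c=np.load("w1.npz"); p=c["p"]; H,S,V=cv2.split(cv2.cvtColor(p,cv2.COLOR_RGB2HSV))
b=big(((H>12)&(H<28)&(S>110)&(V>70)).astype(np.uint8),(210,285,105,190)); q=cv2.findNonZero(b)[:,0].astype(np.float32)
(u,v),r=cv2.minEnclosingCircle(q); e=cv2.fitEllipse(cv2.convexHull(q)); print("brass",u,v,r,wray(c,(u,v),.065),wray(c,e[0],.065))
print("bolts",wray(c,[(215,113),(272,108),(279,186),(221,188)],.046).mean(0))
s=big(((S<40)&(V>170)).astype(np.uint8),(200,300,85,205))
s=cv2.morphologyEx(s,cv2.MORPH_OPEN,np.ones((3,3)))
q=cv2.findNonZero(s)[:,0]; print("rect",cv2.minAreaRect((wray(c,q,.045)[:,:2]*1000).astype(np.float32)))
f=lambda:arm.read_wrist_force()[2]
for th in (.15,.3,.38):
    a=.45-th; x=55-95*np.cos(a)+4*np.sin(a); z=22+95*np.sin(a)+4*np.cos(a)+8*np.tan(a)
    print(arm.move_straight(D(x,66,z),vel=.03,f_stop=25),arm.read_tool_pos()[2],f())
print(arm.move_straight(D(-40,66,21),vel=.02,f_stop=14),arm.read_tool_pos(),f())
arm.sleep(.3); print(f())
arm.move_straight(D(-29,66,74),vel=.04); print(f(),arm.read_time())
arm.move_straight(D(-29,66,150),vel=.15)
arm.gripper_to(1.0)
arm.move_pose(D(-80,-48,200),Q); wsnap(arm,"w2"); print(arm.read_time())
E
```

```text
brass 246.2941131591797 151.2941131591797 16.710336685180664 [[ 0.5583011  -0.14054271  0.065     ]] [[ 0.55768116 -0.14043704  0.065     ]]
bolts [ 0.55701426 -0.14069836  0.046     ]
rect ((560.7437133789062, -144.31484985351562), (127.8899917602539, 149.79737854003906), 83.87091827392578)
False 0.05670260838546459 6.28418439493504
False 0.041766565967459174 7.177040542919429
False 0.03362495704787291 7.251331227126916
True [0.52642903 0.21802201 0.02616879] 7.86936119616056
8.820259895970047
0.4810671088165637 10.05
12.1417
```

View pics/w2.png

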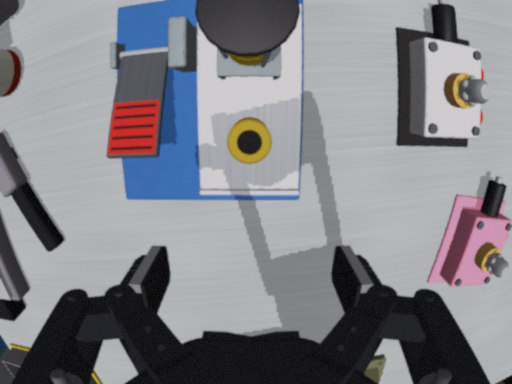

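The cap is out on the deck, upright, with its black disc at (249,141), and the pedal is back up. Now I'll locate the cap in this frame and grip it.

```bash
python3 - <<'E'
from station import arm
from h import *
c=np.load("w2.npz"); p=c["p"]; H,S,V=cv2.split(cv2.cvtColor(p,cv2.COLOR_RGB2HSV))
b=big(((H>18)&(H<35)&(S>140)&(V>70)).astype(np.uint8),(205,295,105,180)); q=cv2.findNonZero(b)[:,0].astype(np.float32)
k=big((V<50).astype(np.uint8),(235,262,126,156)); kq=cv2.findNonZero(k)[:,0].astype(np.float32)
(u,v),r=cv2.minEnclosingCircle(kq); print("disc",u,v,r); cap=wray(c,(u,v),.064)[0]; print("cap",cap,"disp",(R.T@(cap[:2]-O)*1000))
(u,v),r=cv2.minEnclosingCircle(q); print("yellow",u,v,r,wray(c,(u,v),.060)[0])
x,y=cap[:2]; np.save("cap",cap)
arm.move_pose([x,y,.12],Q)
arm.move_straight([x,y,.030],vel=.1,f_stop=8); print(arm.read_tool_pos())
arm.gripper_to(0.0,70); print(arm.read_finger_gap(),arm.read_grip_force(),arm.read_wrist_force())
arm.move_straight([x,y,.14],vel=.1)
arm.move_pose([.51,-.1405,.19],Q); wsnap(arm,"w3"); print(arm.read_finger_gap(),arm.read_time())
pz,_=arm.snapshot("side"); a=cv2.resize(pz[130:310,150:400],(750,540),interpolation=3); cv2.imwrite("pics/s3.png",a[:,:,::-1])
E
```

```text
disc 248.92857360839844 142.0 11.116600036621094
cap [0.51358309 0.10634297 0.064     ] disp [-41.72744757 -46.3536118 ]
yellow 249.0 140.0 22.203702926635742 [0.51491242 0.10615576 0.06      ]
[0.51419759 0.10643251 0.03066822]
0.49030230149724735 70.30619689263403 [-1.53761462  0.49834307  4.1921357 ]
0.49061829014084485 16.4
```

View pics/w3.png

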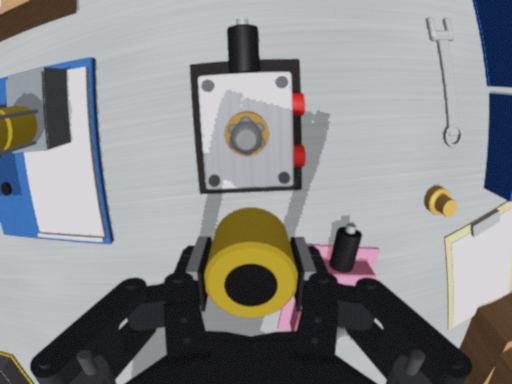

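View pics/s3.png

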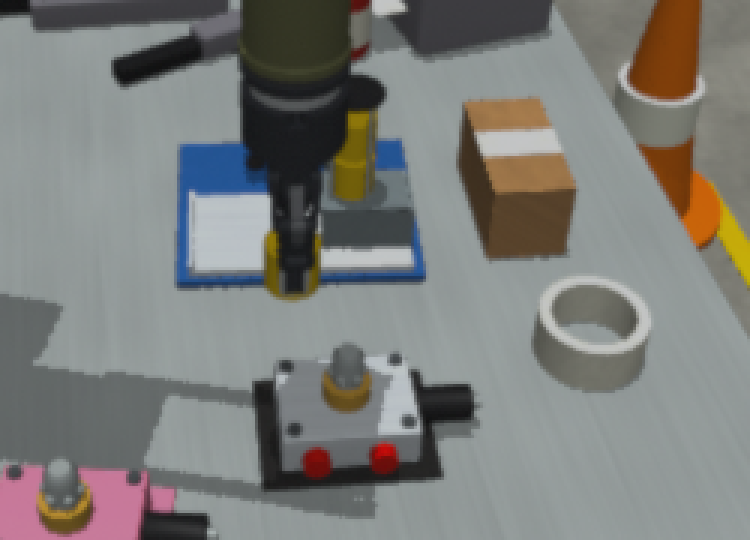

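The cap is held upright between the fingers, its disc at (251,284) in the wrist view, and the nipple is ahead at (247,136). I'll measure both in this same frame so the calibration bias cancels.

```bash
python3 - <<'E'
from station import arm
from h import *
t=np.array(arm.read_tool_pos()); c=np.load("w3.npz"); p=c["p"]; H,S,V=cv2.split(cv2.cvtColor(p,cv2.COLOR_RGB2HSV))
b=big(((H>12)&(H<28)&(S>110)&(V>70)).astype(np.uint8),(215,280,100,170)); q=cv2.findNonZero(b)[:,0].astype(np.float32)
(u,v),r=cv2.minEnclosingCircle(q); e=cv2.fitEllipse(cv2.convexHull(q)); print("brass",u,v,r,wray(c,(u,v),.065),e,wray(c,e[0],.065))
print("bolts",wray(c,[(208,86),(282,82),(284,177),(214,181)],.046).mean(0))
k=big((V<45).astype(np.uint8),(222,281,258,312)); n,l,st,ce=cv2.connectedComponentsWithStats(k); i=1+st[1:,4].argmax()
kq=cv2.findNonZero((l==i).astype(np.uint8))[:,0].astype(np.float32); e=cv2.fitEllipse(cv2.convexHull(kq))
print("disc",st[i],e,wray(c,e[0],t[2]+.0333),"tcp",t)
g=cv2.cvtColor(p,cv2.COLOR_RGB2GRAY)[115:155,225:270]
np.save("dummy",g)
E
```

```text
brass 246.31591796875 133.35426330566406 21.479583740234375 [[ 0.55715229 -0.140363    0.065     ]] ((246.31036376953125, 133.39552307128906), (42.29758834838867, 42.71098327636719), 171.92098999023438) [[ 0.55711561 -0.14035397  0.065     ]]
bolts [ 0.55601439 -0.14052665  0.046     ]
disc [ 225  265   51   40 1601] ((250.41648864746094, 284.7137451171875), (39.91743850708008, 50.58904266357422), 89.85572052001953) [[ 0.51063887 -0.13939664  0.22272377]] tcp [ 0.50980648 -0.13892045  0.18942377]
```

```bash
python3 - <<'E'
from station import arm
from h import *
g=np.array([.5563,-.1399])
arm.move_pose([*g,.135],Q); arm.sleep(.3); t=arm.read_tool_pos(); print(t,arm.read_joint_vel().max() if hasattr(arm.read_joint_vel(),'max') else '')
cmd=g+(g-np.array(t[:2])); arm.move_straight([*cmd,.130],vel=.05); arm.sleep(.2); t=arm.read_tool_pos();print(t)
cmd=cmd+(g-np.array(t[:2])); np.save("cmd",cmd)
print(arm.move_straight([*cmd,.105],vel=.04,f_stop=5),arm.read_tool_pos(),arm.read_wrist_force())
print(arm.move_straight([*cmd,.089],vel=.03,f_stop=6),arm.read_tool_pos(),arm.read_wrist_force(),arm.read_finger_gap(),arm.read_time())
E
```

```text
[ 0.5563163  -0.1398884   0.13618435] 0.0025900022498313146
[ 0.55627825 -0.14003089  0.13002372]
False [ 0.55641747 -0.13980991  0.10498188] [-0.2428625   0.28743354 -0.17063701]
False [ 0.55622024 -0.13971927  0.08886304] [-0.30108442  0.14513102 -0.99069649] 0.48700240461703437 19.05
```

The cap is over the nipple with no side load. Next is pressing it home in small logged steps.

```bash
python3 - <<'E'
from station import arm
from h import *
arm.gripper_to(0.0,100); cmd=np.load("cmd.npy"); z=.088
while z>.071:
    z-=.001; arm.move_straight([*cmd,z],vel=.02); f=np.array(arm.read_wrist_force()); a=arm.read_tool_pos()[2]
    print(round(z,4),round(a,4),f.round(1))
    if z<.0765 and f[2]>14 or f[2]>28: break
arm.sleep(.3); print(arm.read_wrist_force(),arm.read_tool_pos(),arm.read_finger_gap(),arm.read_time()); print(z)
E
```

```text
0.087 0.0873 [ 0.1 -1.3  1. ]
0.086 0.0866 [-0.7 -0.9  4.8]
0.085 0.0858 [-0.  -0.9  5.7]
0.084 0.0847 [ 0.5 -1.8  5.4]
0.083 0.0834 [ 0.  -2.1  4.9]
0.082 0.0818 [ 0.8 -2.5  0.5]
0.081 0.08 [ 2.6 -3.9 -6.1]
0.08 0.0792 [ 3.2 -3.5 -8.4]
0.079 0.0785 [ 2.2 -3.3 -8.5]
0.078 0.0777 [ 2.9 -3.7 -8.5]
0.077 0.0769 [ 2.  -2.4 -8.4]
0.076 0.0762 [ 0.8 -3.  -4.9]
0.075 0.0759 [-0.7 -1.7  4.4]
0.074 0.0759 [-3.  -0.7 12. ]
0.073 0.0758 [-5.2 -0.2 18.2]
[-4.607922   -0.22758185 17.50705253] [ 0.55642964 -0.13977477  0.07586414] 0.4807096112957417 23.3167
0.07299999999999998
```

The click came at TCP z ≈ 0.081, where the force dropped. The rim landed at 0.0758, against 0.0757 predicted, and the push is steady at 17.5 N. One check picture before handing in.

```bash
python3 - <<'E'
from station import arm
from h import *
pz,_=arm.snapshot("side"); a=cv2.resize(pz[130:310,150:400],(750,540),interpolation=3); cv2.imwrite("pics/s4.png",a[:,:,::-1])
arm.sleep(1); print(arm.read_wrist_force(),arm.read_tool_pos())
E
```

```text
[-4.18769052  1.08051316 18.06221186] [ 0.55642922 -0.13977177  0.07583335]
```

View pics/s4.png

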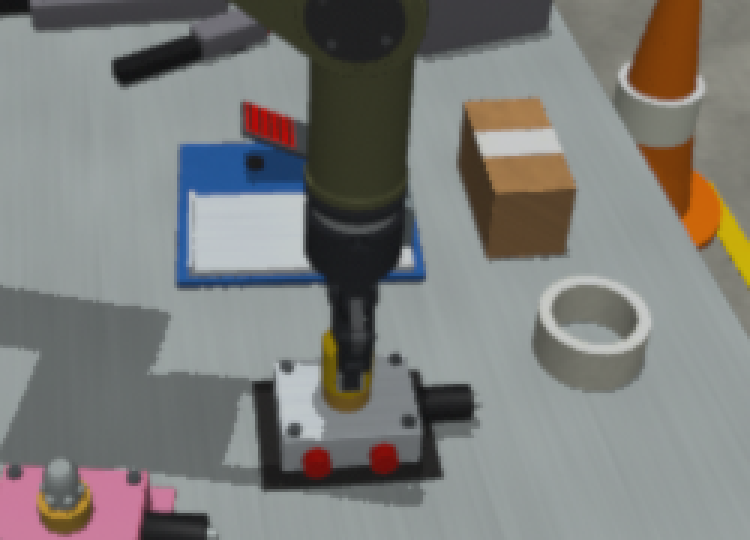

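The cap sits flush on the collar at (347,370), the pedal is up, and the bystanders in this view are where they were. Handing in.

```bash
python3 -c "
from station import arm
print(arm.sign_off(),arm.read_time())"
```

```text
the job is handed in; nothing more can be done
the job is handed in; nothing more can be done
```

The pedal was pressed to its stop and sprang back, and the cap clicked home on the silver block's collar; I handed the job in with the gripper still pressing it down at about 18 N, slightly over the 15 N asked, at about 24 s of the allowed 58 s.

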